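# Top up the marble blank magazine and run it home

### The arm

A 6-joint arm with a two-finger parallel gripper is mounted at the origin on the work surface. World frame = base frame: x ahead of the robot, y to its left, z up, the work surface at z = 0. Lengths are in m, angles in rad, forces in N, time in s.
With the tool pointing down it reaches from about 0.4 to 0.825 m from the base axis. Payload 7 kg.
Tool frame: the origin (TCP) lies between the finger pads; the fingertips stand 11 mm ahead of it and the grasp point (between the pads) lies 8 mm behind it (arm.tips_ahead is the distance from the TCP to the fingertips, in m); z points along the fingers, x is the direction in which the jaws open and shut, and the axes are right-handed (so a half turn about z gives the same grasp; the last joint's range is limited). The gripper opens to 88 mm and grips with 3 to 60 N. Pads are 19 mm wide; open, the fingers measure 130 mm over their backs; the gripper's body (78 mm by 193 mm) begins 47 mm behind the grasp point.
Start: joints at [-1.059, 0.359, 0.012, 0, -1.224, -0.288], TCP at [0.15, -0.658, 0.238] pointing down, gripper open.
Joint ranges: [-3.07, 3.07], [-1.43, 2.12], [-1.02, 1.25], [-3.03, 1.67], [-3.05, -0], [-3.03, 3.03]. Speed limits (rad/s): [2.39, 2.39, 3.01, 3.14, 3.14, 3.14].

### API

Orientations are given as [roll, pitch, yaw] about the fixed x, y, z axes, in that order (R = Rz(yaw) Ry(pitch) Rx(roll)).
In Python, from station import arm, optics, finder gives the robot as it stands. The module is installed in compiled form; this text tells all that it offers.
- The arm moves only by the tool apply_moves, never from a script. Its argument "increments" is one flat list of numbers, 6 for each row, row after row: the shift along the world's x, y, z in m, then the turn, a rotation vector about the world's x, y, z in rad. In form: [tx, ty, tz, rx, ry, rz, tx, ty, tz, rx, ry, rz, ...]. A call has 1 to 20 rows; each row shifts and turns the pose as measured when the row begins; what a row does not reach is not made up. A row lasts 1/12 s, in which the tool goes at most 41.7 mm and 7.16 degrees, less where a joint would pass 70% of its speed; a pose out of reach is approached as far as the arm can. A call with a gripper value outside its range is refused whole. "hand" is the closure, from 0 (fully open) to 1 (shut), set as the call begins (left out, the last holds). The fingers move at their own pace and stop on an object; "force" is the grip in N (left out, the last holds). Time passes only in rows, so rows that do not move let the fingers close. It gives the time, the measured TCP pose, the force and the opening at its end, in the units of the state.
- arm.get_state(): the state, without advancing time (a new reading comes with each control period).
- optics.grab_frame(name): name is "side" or "top"; returns the picture (400x640x3 uint8, red, green, blue); there is no depth.
- optics.camera_model(name): a dict with "fx", "fy", "cx", "cy" (pixels), "dist_coeffs" ([k1, k2, p1, p2, k3] as OpenCV has them; the pictures are not rectified), "world_to_cam" (4x4, takes a point from world to camera coordinates). Camera axes: x right, y up, looking along -z (the intrinsics and any distortion apply to the point x, -y, -z); pixel columns grow to the right and rows downward; lengths in m; the calibration is good to about 2 mm. A picture is of the moment at which its call begins. camera_model takes no time and is no camera call.
- arm.job_done(): hands the job in, once; it reports no verdict.
Trained networks look in the newest picture that a camera, given by its name, has taken for a name from the list of things; names that differ only in an ending like _2 or _b are one class to them, and where a whole thing is asked for, a point or a joint stands for the part that bears it (a point fixed in the world has none). Each returns a list of dicts, best first, with "conf" (0 to 1); they miss things now and then, are a little off and sometimes report something else, mostly with a low value. They report only what shows in the picture. A call takes as long as a camera call. They do not tell look-alikes from the thing itself.
- finder.find_in(camera, name): "box" ([left, top, right, bottom] in pixels, round what is visible of it).
- finder.landmark_of(camera, name): "point" ([column, row] in pixels: a listed point, or the origin of a listed thing).
The state is a dict: "t": time; "q": joint angles; "qd": joint speeds; "joint_efforts": joint torques, N m; "eef_pos": TCP position; "ee_rot": TCP orientation; "force": force on the tool from outside, world axes, zero at the start; "moment": the same for the moment, N m; "width": finger opening in m.
Only numpy, scipy, OpenCV 4.12 (cv2) and the standard library are available. Lean on these libraries where they do the work, as an engineer would, in place of code of your own. Each camera call takes 0.05 s, during which the arm holds its last target. There are 200 camera calls.

### The job

Top up the bevelling machine's magazine: take the loose square marble blank from the bench, lay it flat in the magazine's mouth and press it down on the stack, against the spring, until both catches snap out over it. Then push the magazine carriage along its rail, fully home against the stop under the suction head; push on the middle of its push plate, because it binds on the rail when pushed off-centre. Leave the other things on the bench where they are.

Things in the scene. Friction and masses are not known exactly. Their poses are not given: they have to be found in the camera images.
- blank: the loose square marble blank, 50 x 50 x 10 mm, about 70 g, lying flat on the bench (two like it are already in the magazine; the other loose marble pieces are round or oblong). Origin at the centre of its underside, x and y along its edges, z up
- mouth (a point): centre line of the magazine, 100 mm above the bench at the undersides of the catch noses; z up, y along the rail towards home, x across. The magazine is a tower of four aluminium corner angles, 53 x 53 mm inside, top 128 mm above the bench, flared over the upper 10 mm. Its x and -x sides are open between the angles (34 mm gap down to 34 mm above the bench) for fingers; the catches are on the y and -y sides
- catch_back (a joint): spring catch on the -y side of the magazine, 16 mm wide, reaching 5 mm into the mouth. Joint: m pushed outwards, 0 = fully out over the mouth, 0.0035 or more while a blank passes. Its top is bevelled from 112 (wall) to 103 mm (nose) above the bench: a blank laid in the mouth, edges along the point's x and y, rests on the bevels with its underside about 109 mm above the bench
- catch_front (a joint): the same catch on the y side. Pressed down at its middle, the new blank pushes both catches aside; once its top is lower than 100 mm above the bench they snap out over it, and it stays there when let go, pushed up against the noses by the spring
- follower (a joint): spring follower under the stack, m pushed down: about 0 at the start, 0.010 with one more blank, 0.0175 at the bottom of its travel (the new blank's top then is 8 mm below the noses). Spring 7 N + 150 N/m x joint; with the catches, pressing a blank in takes 10 to 20 N
- push_plate (a point): centre of the outer (-y) face of the carriage's steel push plate, 51 mm above the bench; axes as mouth, which lies 140 mm further along y. The plate is 120 mm wide (x) and stands on the carriage bed, from 34 to 68 mm above the bench; 50 mm of bed (top at 34 mm) lies behind it. Pushed within 12 mm of its middle the carriage slides with 3 to 8 N; about 35 mm or more off it binds; pushing on the middle frees it
- carriage (a joint): position of the carriage along its rail, m: 0 = loading end (start), 0.150 = fully home against the stop, where the magazine stands under the suction head (arm over it, rubber cup 145 mm above the bench, column beyond). It stays where it is left
- roundel: bystander: round marble disc, 50 mm across, 10 mm thick, lying flat; origin at the centre of its underside
- strip: bystander: oblong marble strip, 80 (x) x 30 (y) x 10 mm, lying flat; origin at the centre of its underside
- rubbing_brick: bystander: dark abrasive brick 100 (x) x 50 x 22 mm; origin at the centre of its underside
- spanner: bystander: steel spanner 170 mm long, lying along its x
- dust_brush: bystander: hand brush 220 mm long, lying along its x
Mind the look-alikes: they are no part of the job. Leave any brown or pink look-alike of the blank alone.

How it is judged:
By the outcome, as a careful person would: the job done as asked, in the order asked, and still so for the second after the job is handed in, with the robot touching nothing.
It also fails if it takes over 59 s, if anything falls off the work surface, if the arm or the gripper's body presses on something with over 40 N, if the wrist force passes 120 N, or if a joint passes its speed limit or range.

## Working session

There is one attempt and no reset: what is moved stays moved. The work goes in short steps, Python scripts to look and compute and a tool call to move; the robot and the scene stay as the last step left them, time stands still between calls to the robot, and variables do not carry over. Pictures are saved under pics/ and viewed, about 8 in all and at most 12, crops included, and the job is handed in when it is done.

Besides the shell and the picture viewer there is one more tool, called after "Call:" by a JSON object that holds its "name" and its "arguments". apply_moves: Moves the arm, as the interface text tells. Its arguments: {"type":"object","properties":{"increments":{"type":"array"},"hand":{"type":"number"},"force":{"type":"number"}},"required":["increments"]}

```bash
mkdir -p pics
cat > h.py <<'E'
import numpy as np, cv2
from station import arm, optics, finder
def ray(cam,px):
    m=optics.camera_model(cam);K=np.array([[m['fx'],0,m['cx']],[0,m['fy'],m['cy']],[0,0,1.]])
    u=cv2.undistortPoints(np.array([[px]],float),K,np.array(m['dist_coeffs'],float))[0,0]
    T=np.array(m['world_to_cam']);R=T[:3,:3];o=-R.T@T[:3,3]
    return o,R.T@np.array([u[0],-u[1],-1.])
def atz(cam,px,z):
    o,d=ray(cam,px);return o+d*(z-o[2])/d[2]
def proj(cam,P):
    m=optics.camera_model(cam);K=np.array([[m['fx'],0,m['cx']],[0,m['fy'],m['cy']],[0,0,1.]])
    T=np.array(m['world_to_cam']);c=(np.atleast_2d(P)@T[:3,:3].T+T[:3,3])*[1,-1,-1]
    return cv2.projectPoints(c.reshape(-1,1,3),np.zeros(3),np.zeros(3),K,np.array(m['dist_coeffs'],float))[0][:,0]
def snap(cam,fn):
    f=optics.grab_frame(cam);cv2.imwrite('pics/'+fn,f[:,:,::-1]);return f
E
python3 - <<'E'
from h import *
for c in('top','side'):
    snap(c,c+'1.png'); print(c,'cam at',ray(c,[320,200])[0].round(3))
    for n,z in(('blank',0),('mouth',.1),('push_plate',.051),('roundel',0),('strip',0)):
        for r in finder.landmark_of(c,n)[:3]: print(n,round(r['conf'],2),np.round(r['point'],1),atz(c,r['point'],z).round(4))
print(arm.get_state())
E
```

```text
top cam at [ 0.387 -0.036  0.962]
blank 0.95 [462.8 249.3] [ 0.4623 -0.4002  0.    ]
blank 0.92 [415.8 254.6] [ 0.4526 -0.279   0.    ]
blank 0.65 [421.7 205.6] [ 0.579  -0.3049  0.    ]
mouth 0.8 [319.1 185. ] [ 0.6159 -0.0385  0.1   ]
mouth 0.18 [178.7 253. ] [0.4658 0.2848 0.1   ]
push_plate 0.94 [373.3 188.3] [ 0.6164 -0.1735  0.051 ]
roundel 0.62 [380.2 269.8] [ 0.4174 -0.1862  0.    ]
strip 0.89 [271.7 262.1] [0.445  0.0866 0.    ]
side cam at [0.521 0.694 0.964]
blank 0.74 [360.1 135.8] [ 0.4686 -0.4169  0.    ]
blank 0.56 [362.1 162.1] [ 0.4571 -0.2816 -0.    ]
blank 0.54 [327.  155.2] [ 0.5802 -0.3014  0.    ]
mouth 0.92 [311.2 199.5] [ 0.6027 -0.0142  0.1   ]
push_plate 0.7 [313.6 171.5] [ 0.6129 -0.1699  0.051 ]
roundel 0.69 [372.2 182.7] [ 0.421  -0.1899  0.    ]
strip 0.79 [368.9 251.6] [0.4259 0.0777 0.    ]
strip 0.61 [310.8 131.1] [ 0.6508 -0.4214  0.    ]
{'t': 0.6, 'q': array([-1.05890377e+00,  3.58548106e-01,  1.18862406e-02,  1.91150970e-05,
       -1.22415017e+00, -2.88123945e-01]), 'qd': array([ 0.001028  , -0.00269513,  0.0001494 , -0.00058931, -0.00081628,
        0.00138028]), 'joint_efforts': array([ 7.26492508e-04, -5.81988251e+01,  2.93181825e+01,  6.99981406e+00,
        1.23413414e-02, -1.08541451e-05]), 'eef_pos': array([ 0.14976053, -0.65813024,  0.23759228]), 'ee_rot': array([-3.14157095e+00, -9.95208452e-06,  1.79457144e+00]), 'force': array([ 0.02300562,  1.04960582, -0.82260821]), 'moment': array([ 0.00026957, -0.01304818,  0.01636247]), 'width': 0.08767553233932265}
```

View pics/top1.png

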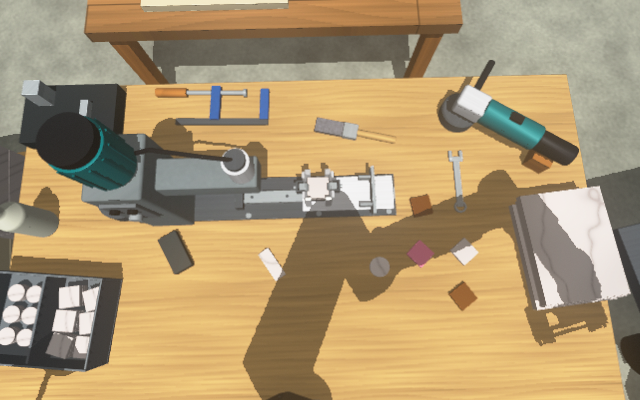

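View pics/side1.png

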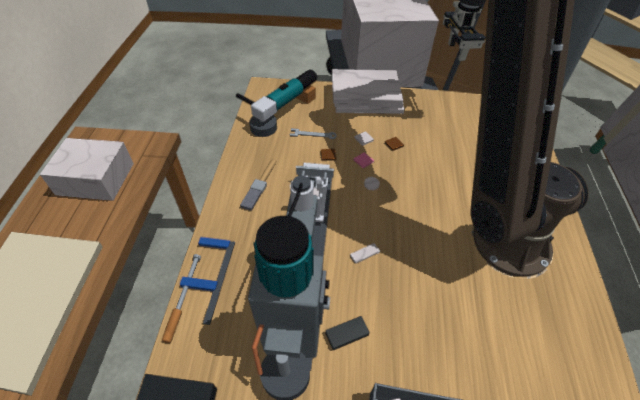

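The top view shows the white blank at about (464,251). Brown and pink look-alikes are at (420,205), (462,295) and (420,253), the magazine at (318,187) and the push plate at about (378,188). The side view has the blank at (365,138) and the magazine at about (302,187). I'll refine these with enlarged crops.

Run:
```python
from h import *
t=cv2.imread('pics/top1.png');s=cv2.imread('pics/side1.png')
for n,im,(x0,y0,x1,y1) in(('top',t,(448,234,482,268)),('side',s,(352,126,378,148))):
    c=im[y0:y1,x0:x1].astype(int);hsv=cv2.cvtColor(c.astype(np.uint8),cv2.COLOR_BGR2HSV)
    m=((hsv[...,1]<70)).astype(np.uint8)
    k,l,st,ce=cv2.connectedComponentsWithStats(m);i=1+np.argmax(st[1:,4])
    cs=max(cv2.findContours((l==i).astype(np.uint8),0,1)[0],key=len)
    r=cv2.minAreaRect(cs);box=cv2.boxPoints(r)+[x0,y0]
    print(n,st[i],ce[i]+[x0,y0],atz(n,ce[i]+[x0,y0],.008).round(4))
    W=np.array([atz(n,p,.01)[:2] for p in box]);print(W.round(4))
    for a in range(4):
        d=W[a]-W[a-1];print(np.hypot(*d).round(4),np.degrees(np.arctan2(d[1],d[0])).round(1))
A=cv2.resize(t[150:230,230:410],None,fx=4.4,fy=4.4,interpolation=2)
B=cv2.resize(t[230:272,440:490],None,fx=5,fy=5,interpolation=2);C=cv2.resize(s[150:215,270:350],None,fx=3.2,fy=3.2,interpolation=2);D=cv2.resize(s[120:155,345:385],None,fx=5,fy=5,interpolation=2)
o=np.zeros((570,800,3),np.uint8)
o[:A.shape[0],:A.shape[1]]=A
x=0
for q in(B,C,D): o[355:355+q.shape[0],x:x+q.shape[1]]=q[:215]; x+=q.shape[1]+10
cv2.imwrite('pics/c1.png',o)
```

```text
top [  2   4  28  27 414] [463.87198068 251.23671498] [ 0.4567 -0.3994  0.008 ]
[[ 0.4595 -0.3625]
 [ 0.4925 -0.4003]
 [ 0.4535 -0.4341]
 [ 0.4211 -0.3963]]
0.0513 41.4
0.0502 -48.9
0.0516 -139.1
0.0498 130.7
side [  2   5  20  15 172] [363.61046512 138.        ] [ 0.456  -0.3972  0.008 ]
[[ 0.4925 -0.4003]
 [ 0.4413 -0.4467]
 [ 0.42   -0.3875]
 [ 0.4702 -0.3435]]
0.0611 -68.6
0.0691 -137.8
0.0629 109.8
0.0668 41.2
```

View pics/c1.png

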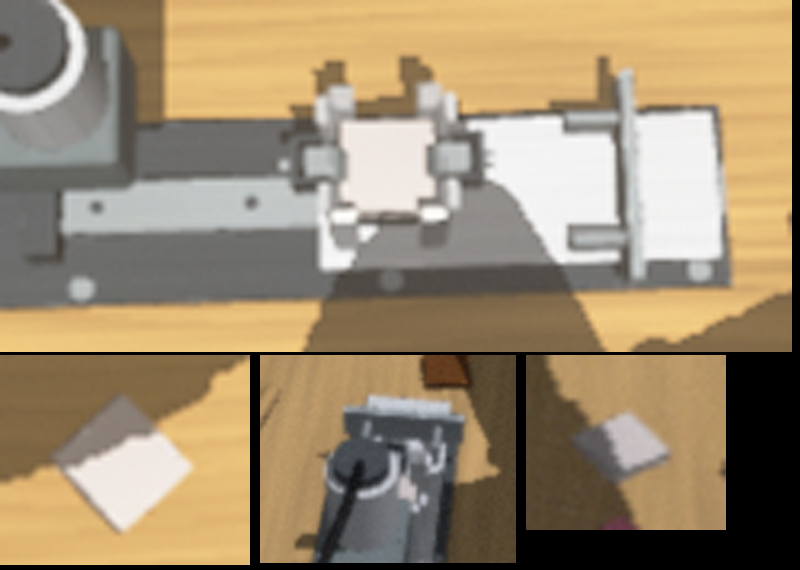

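The crop shows the blank turned about 41°. The magazine posts and push plate are clear: the plate's top edge runs from crop (626,70) to (637,275), and the near base edge from (0,305) to (730,285). I'll fit the magazine's pose from these.

Run:
```python
from h import *
P=lambda X,Y:[230+(X+.5)/4.4-.5,150+(Y+.5)/4.4-.5]
def seg(a,b,z):
    A,B=atz('top',P(*a),z),atz('top',P(*b),z);d=B-A
    print(A.round(4),B.round(4),'len',np.hypot(*d[:2]).round(4),'ang',np.degrees(np.arctan2(d[1],d[0])).round(2),'mid',((A+B)/2).round(4))
print('base near');seg((0,305),(730,285),.012)
print('bed far');seg((480,120),(715,107),.034);
print('bed end');seg((717,110),(723,260),.034)
print('plate top');seg((626,70),(637,275),.068)
print('post tops');
for p in((335,95),(432,95),(345,214),(433,214)): print(atz('top',P(*p),.128).round(4))
print('stack edges z.1');seg((340,118),(435,118),.1);seg((338,217),(435,215),.1);
# overlay of hypothesised magazine
t=cv2.imread('pics/top1.png')[150:230,280:410];S=6;t=cv2.resize(t,None,fx=S,fy=S,interpolation=2)
ang=np.radians(0.0);
def draw(c,yaw,col):
    R=np.array([[np.cos(yaw),-np.sin(yaw)],[np.sin(yaw),np.cos(yaw)]])
    def L(pts,z,cl):
        q=np.array([[*(R@p+c),z] for p in pts]);u=(proj('top',q)-[280,150]+.5)*S-.5
        cv2.polylines(t,[u.round().astype(int).reshape(-1,1,2)],True,cl,1)
    sq=.0265*np.array([[1,1],[-1,1],[-1,-1],[1,-1]])
    L(sq,.128,col);L(sq*.025/.0265,.1,(0,0,255))
    L([np.array([s*.06,-.14+k]) for s,k in((1,0),(-1,0),(-1,.004),(1,.004))],.068,(255,0,0))
    L([np.array(p) for p in((.03,-.19),(-.03,-.19))],.034,(255,0,255))
draw(np.array([.613,-.0375]),np.radians(-1.0),(0,200,0))
cv2.imwrite('pics/c2.png',t)
for n in('mouth','push_plate'):
  for k in range(3):
    optics.grab_frame('side') if 0 else None
```

```text
base near
[0.5566 0.192  0.012 ] [ 0.5557 -0.2323  0.012 ] len 0.4244 ang -90.13 mid [ 0.5561 -0.0202  0.012 ]
bed far
[ 0.6534 -0.0894  0.034 ] [ 0.6572 -0.2265  0.034 ] len 0.1372 ang -88.39 mid [ 0.6553 -0.1579  0.034 ]
bed end
[ 0.6554 -0.2276  0.034 ] [ 0.5664 -0.2248  0.034 ] len 0.089 ang 178.23 mid [ 0.6109 -0.2262  0.034 ]
plate top
[ 0.6704 -0.1708  0.068 ] [ 0.5528 -0.17    0.068 ] len 0.1176 ang 179.62 mid [ 0.6116 -0.1704  0.068 ]
post tops
[ 0.6422 -0.0086  0.128 ]
[ 0.6407 -0.0593  0.128 ]
[ 0.5781 -0.0124  0.128 ]
[ 0.5768 -0.0577  0.128 ]
stack edges z.1
[ 0.6377 -0.0101  0.1   ] [ 0.6362 -0.0613  0.1   ] len 0.0512 ang -91.68 mid [ 0.637  -0.0357  0.1   ]
[ 0.583  -0.0078  0.1   ] [ 0.5826 -0.0595  0.1   ] len 0.0517 ang -90.49 mid [ 0.5828 -0.0337  0.1   ]
```

View pics/c2.png

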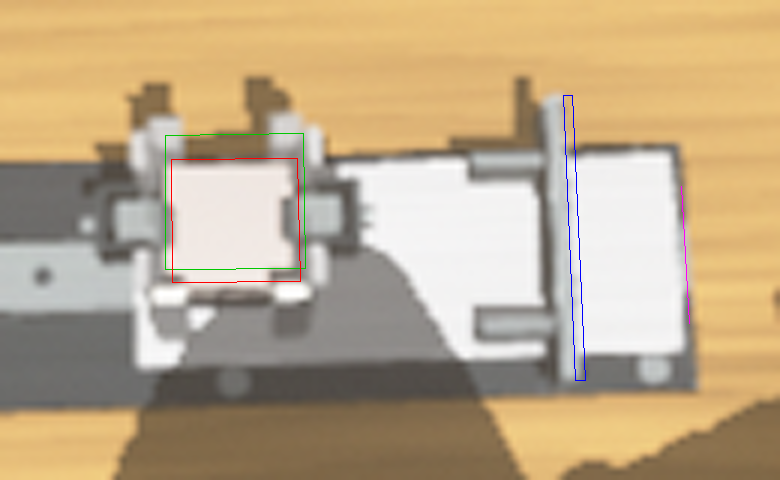

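The overlay puts the mouth at about (0.612, -0.0345) with yaw between 0° and -1°. The drawn plate line (572,95) sits about 3 mm short of the real outer face (563,95). I'll go to the blank now.

Call:
{"name": "apply_moves", "arguments": {"increments": [0.026,0.022,0,0,0,0.0413,0.026,0.022,0,0,0,0.0413,0.026,0.022,0,0,0,0.0413,0.026,0.022,0,0,0,0.0413,0.026,0.022,0,0,0,0.0413,0.026,0.022,0,0,0,0.0413,0.026,0.022,0,0,0,0.0413,0.026,0.022,0,0,0,0.0413,0.026,0.022,0,0,0,0.0413,0.026,0.022,0,0,0,0.0413,0.026,0.022,0,0,0,0.0413,0.021,0.018,0,0,0,0.0413], "hand": 0, "force": 30}}

```text
t: 1.6
eef_pos: [0.4632, -0.3884, 0.2382]
ee_rot: [-3.141, 0.003, 2.303]
force: [0.1, -0.3, -0.4]
width: 0.0876
```

Call:
{"name": "apply_moves", "arguments": {"increments": [-0.006,-0.01,-0.03,0,0,-0.013,0,0,-0.035,0,0,0,0,0,-0.035,0,0,0,0,0,-0.035,0,0,0,0,0,-0.025,0,0,0,0,0,0,0,0,0]}}

```text
t: 2.1
eef_pos: [0.4654, -0.3939, 0.0774]
ee_rot: [3.137, 0.015, 2.303]
force: [-1.0, 1.3, -0.7]
width: 0.0877
```

Run:
```python
from h import *
s=arm.get_state();print(s['eef_pos'],s['ee_rot'],s['force'])
A=snap('top','t2.png')[200:300,420:520,::-1];B=snap('side','s2.png')[90:190,310:410,::-1]
cv2.imwrite('pics/c3.png',cv2.resize(np.hstack([A,B]),None,fx=4,fy=4,interpolation=2))
```

```text
[ 0.46542767 -0.3938915   0.0774134 ] [3.1369525  0.0148122  2.30325557] [-1.03675175  1.25135628 -0.67681195]
```

View pics/c3.png

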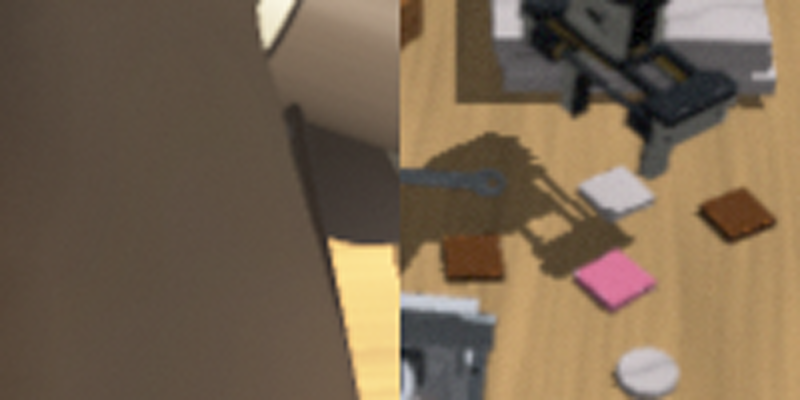

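Run:
```python
from h import *
d=np.array([np.cos(2.303),np.sin(2.303),0]);c=np.array([.4654,-.3939,.0664])
print(proj('side',[c+.044*d,c-.044*d,[.457,-.3985,.01],[.457,-.3985,.066]]).round(1), 'seen tips 353.7,116 / 373.7,132')
from scipy.spatial.transform import Rotation as R
cur=R.from_euler('xyz',arm.get_state()['ee_rot']);t=R.from_euler('xyz',[np.pi,0,2.29])
print((t*cur.inv()).as_rotvec().round(4))
b=cv2.imread('pics/s2.png')
c=b[126:150,350:378];h=cv2.cvtColor(c,cv2.COLOR_BGR2HSV);m=((h[...,1]<70)&(h[...,2]>110)).astype(np.uint8)
k,l,st,ce=cv2.connectedComponentsWithStats(m);i=1+np.argmax(st[1:,4]);print(st[i],ce[i]+[350,126],atz('side',ce[i]+[350,126],.008))
```

```text
[[370.8 132.6]
 [354.5 119.2]
 [363.4 137.3]
 [365.  125.3]] seen tips 353.7,116 / 373.7,132
[ 0.0113  0.0178 -0.0143]
[  5   5  19  14 153] [364.20915033 137.50326797] [ 0.45387151 -0.40019283  0.008     ]
```

Call:
{"name": "apply_moves", "arguments": {"increments": [-0.009,-0.005,-0.01,0.011,0.018,-0.014,0,0,0,0,0,0,0,0,0,0,0,0]}}

```text
t: 2.45
eef_pos: [0.4616, -0.4028, 0.0776]
ee_rot: [3.14, 0.007, 2.291]
force: [0.1, -0.9, 0.4]
width: 0.0877
```

Call:
{"name": "apply_moves", "arguments": {"increments": [-0.006,0.004,-0.015,0.002,0.007,0,0,0,-0.015,0,0,0,0,0,-0.015,0,0,0]}}

```text
t: 2.7
eef_pos: [0.4606, -0.4022, 0.0404]
ee_rot: [3.138, 0.015, 2.291]
force: [1.1, -0.7, 0.2]
width: 0.0879
```

Call:
{"name": "apply_moves", "arguments": {"increments": [-0.005,0.003,-0.01,0.008,0.012,0,-0.002,0.001,-0.006,0.004,0.006,0,-0.002,0.001,-0.004,0.004,0.006,0]}}

```text
t: 2.95
eef_pos: [0.452, -0.3975, 0.0213]
ee_rot: [-3.138, -0.011, 2.291]
force: [-0.3, 0.2, 0.9]
width: 0.0878
```

Call:
{"name": "apply_moves", "arguments": {"increments": [0.003,-0.001,-0.006,-0.005,-0.006,0,0.001,-0.001,-0.003,0,0,0]}}

```text
t: 3.12
eef_pos: [0.4567, -0.3999, 0.0128]
ee_rot: [-3.14, -0.002, 2.291]
force: [-0.4, -0.5, 0.6]
width: 0.0875
```

Well placed, so I'll close.

Call:
{"name": "apply_moves", "arguments": {"increments": [0,0,0,0,0,0,0,0,0,0,0,0,0,0,0,0,0,0,0,0,0,0,0,0,0,0,0,0,0,0,0,0,0,0,0,0,0,0,0,0,0,0,0,0,0,0,0,0], "hand": 1, "force": 30}}

```text
t: 3.78
eef_pos: [0.458, -0.4006, 0.0139]
ee_rot: [-3.141, 0.0, 2.291]
force: [-0.5, -0.8, -0.6]
width: 0.0498
```

Call:
{"name": "apply_moves", "arguments": {"increments": [0,0,0.02,0,0,0,0,0,0.035,0,0,0,0,0,0.035,0,0,0,0,0,0.035,0,0,0,0,0,0.035,0,0,0,0,0,0.02,0,0,0]}}

```text
t: 4.28
eef_pos: [0.4516, -0.3974, 0.1939]
ee_rot: [-3.135, -0.015, 2.29]
force: [0.7, -1.0, -0.3]
width: 0.0495
```

Call:
{"name": "apply_moves", "arguments": {"increments": [0.011,0.026,0,0,0,0.06,0.011,0.026,0,0,0,0.06,0.011,0.026,0,0,0,0.06,0.011,0.026,0,0,0,0.06,0.011,0.026,0,0,0,0.06,0.011,0.026,0,0,0,0.06,0.011,0.026,0,0,0,0.06,0.011,0.026,0,0,0,0.06,0.011,0.026,0,0,0,0.06,0.011,0.026,0,0,0,0.06,0.011,0.026,0,0,0,0.06,0.011,0.024,0,0,0,0.06,0.01,0.02,0,0,0,0.06]}}

```text
t: 5.37
eef_pos: [0.5968, -0.0566, 0.2037]
ee_rot: [-3.14, -0.0, 3.098]
force: [0.4, -0.1, -0.8]
width: 0.0493
```

Call:
{"name": "apply_moves", "arguments": {"increments": [0.012,0.016,-0.01,0,0,0.03,0.003,0.005,-0.01,0,0,0.005,0,0.001,-0.005,0,0,0,0,0,0,0,0,0]}}

```text
t: 5.7
eef_pos: [0.6141, -0.0291, 0.1754]
ee_rot: [-3.141, -0.001, 3.14]
force: [0.3, -0.1, -1.1]
width: 0.0499
```

Run:
```python
from h import *
optics.grab_frame('side')
A=snap('top','t3.png')[150:230,260:400,::-1];B=snap('side','s3.png')[140:220,250:390,::-1]
s=arm.get_state();print(s['eef_pos'],s['ee_rot'])
cv2.imwrite('pics/c4.png',cv2.resize(np.vstack([A,B])[:160],None,fx=3.7,fy=3.7,interpolation=2))
```

```text
[ 0.61444874 -0.03010165  0.17726846] [-3.14092626e+00  1.42780293e-03  3.13963409e+00]
```

View pics/c4.png

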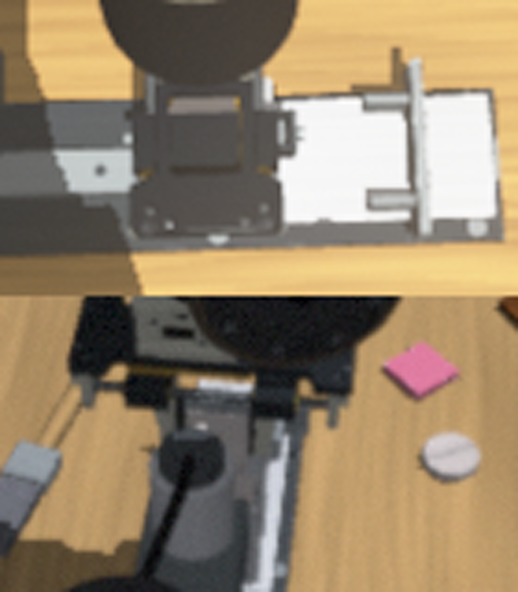

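Run:
```python
from h import *
P=lambda X,Y:[280+(X+.5)/6-.5,150+(Y+.5)/6-.5]
for n,p,z in(('nose mid',(228.5,217),.105),('near post mid',(230,290),.128),('far post mid',(228,130),.128),('catch out',(227.5,217),.11)): print(n,atz('top',P(*p),z).round(4))
for p in((563,95),(577,380)): print('plate outer top',atz('top',P(*p),.068).round(4))
# gradient profile along catches row & blank interior
g=cv2.imread('pics/top1.png',0)
print(g[186,292:345]);print('col 318',g[160:210,318]); print('row 199',g[199,292:345])
```

```text
nose mid [ 0.6128 -0.035   0.105 ]
near post mid [ 0.5782 -0.0348  0.128 ]
far post mid [ 0.6413 -0.0358  0.128 ]
catch out [ 0.6115 -0.0346  0.11  ]
plate outer top [ 0.6706 -0.1746  0.068 ]
plate outer top [ 0.5507 -0.1732  0.068 ]
[107 135 163 149 119 102 110 161 192 192 191 191 182 171 160 139 163 216
 233 233 233 232 233 233 233 234 234 233 232 232 233 233 232 233 203 128
 129 156 174 177 194 192 192 195 172 114  95 123 180 225 237 244 244]
col 318 [186 188 188 189 191 195 196 193 189 187 187 167 111 111 114 111 119 187
 231 232 232 232 232 232 233 233 234 233 234 233 233 234 235 235 235 236
 236 213 134 128  89 126 143 142 143 141 140 141 142 143]
row 199 [197 197 198 197 196 195 196 196 196 195 227 238 200 222 250 250 250 249
 235 162 129 128 135 130 105 117 128 128 121 107 108 106 106 149 223 243
 244 241 231 184 126 140 140 139 139 139 140 139 141 141 140 139 140]
```

Call:
{"name": "apply_moves", "arguments": {"increments": [-0.003,-0.004,-0.006,0,0,-0.008,-0.001,-0.001,-0.006,0,0,0,0,0,-0.004,0,0,0]}}

```text
t: 6.1
eef_pos: [0.6104, -0.0377, 0.1622]
ee_rot: [-3.141, 0.005, 3.127]
force: [0.3, 0.6, -0.6]
width: 0.0494
```

Call:
{"name": "apply_moves", "arguments": {"increments": [0.001,0.003,-0.006,0,0.003,0.004,0,0.001,-0.004,0,0.002,0,0,0,-0.003,0,0,0]}}

```text
t: 6.35
eef_pos: [0.6107, -0.0347, 0.1479]
ee_rot: [-3.142, -0.0, 3.129]
force: [0.1, -0.9, 0.3]
width: 0.0492
```

Call:
{"name": "apply_moves", "arguments": {"increments": [0.001,0,-0.005,0,0,0,0,0,-0.004,0,0.002,0,0,0,-0.003,0,0.002,0]}}

```text
t: 6.6
eef_pos: [0.6119, -0.0345, 0.1344]
ee_rot: [-3.141, -0.005, 3.13]
force: [0.4, -0.1, -0.9]
width: 0.0493
```

Call:
{"name": "apply_moves", "arguments": {"increments": [0,0,-0.004,0,-0.003,0,0,0,-0.003,0,0,0,0,0,-0.002,0,0,0]}}

```text
t: 6.85
eef_pos: [0.6119, -0.0344, 0.1239]
ee_rot: [-3.141, -0.003, 3.13]
force: [-1.2, -0.1, -0.4]
width: 0.0496
```

Call:
{"name": "apply_moves", "arguments": {"increments": [0,0,-0.002,0,0,0,0,0,-0.001,0,0,0,0,0,-0.001,0,0,0]}}

```text
t: 7.1
eef_pos: [0.6136, -0.0344, 0.1213]
ee_rot: [-3.141, 0.001, 3.131]
force: [-1.3, -0.3, 5.5]
width: 0.0492
```

Call:
{"name": "apply_moves", "arguments": {"increments": [-0.001,0,0,0,0,0,0,0,0,0,0,0,0,0,0,0,0,0,0,0,0,0,0,0,0,0,0,0,0,0], "hand": 0}}

```text
t: 7.52
eef_pos: [0.6129, -0.0343, 0.122]
ee_rot: [-3.141, 0.003, 3.131]
force: [0.2, 0.4, -0.4]
width: 0.0773
```

Call:
{"name": "apply_moves", "arguments": {"increments": [0,0,0.015,0,0,0,0,0,0.02,0,0,0,0,0,0.015,0,0,0,0,0,0.005,0,0,0]}}

```text
t: 7.85
eef_pos: [0.6107, -0.0346, 0.1758]
ee_rot: [-3.14, -0.004, 3.131]
force: [1.0, -0.5, 0.6]
width: 0.0872
```

Call:
{"name": "apply_moves", "arguments": {"increments": [0,0,0,0,0,0,0,0,0,0,0,0,0,0,0,0,0,0,0,0,0,0,0,0,0,0,0,0,0,0,0,0,0,0,0,0,0,0,0,0,0,0,0,0,0,0,0,0,0,0,0,0,0,0,0,0,0,0,0,0], "hand": 1}}

```text
t: 8.68
eef_pos: [0.6092, -0.0346, 0.172]
ee_rot: [-3.14, -0.008, 3.13]
force: [0.8, -0.1, 0.4]
width: 0.0264
```

Run:
```python
from h import *
A=snap('top','t4.png')[150:230,260:400,::-1];B=snap('side','s4.png')[140:220,250:390,::-1]
s=arm.get_state();print(s['eef_pos'],s['ee_rot'],s['force'],s['width'])
cv2.imwrite('pics/c5.png',cv2.resize(np.vstack([A,B]),None,fx=3.7,fy=3.7,interpolation=2))
```

```text
[ 0.6092018  -0.03461673  0.17209458] [-3.14000373 -0.00804614  3.13002792] [-0.23038535  0.89046624  0.35581797] 0.018506488909670722
```

View pics/c5.png

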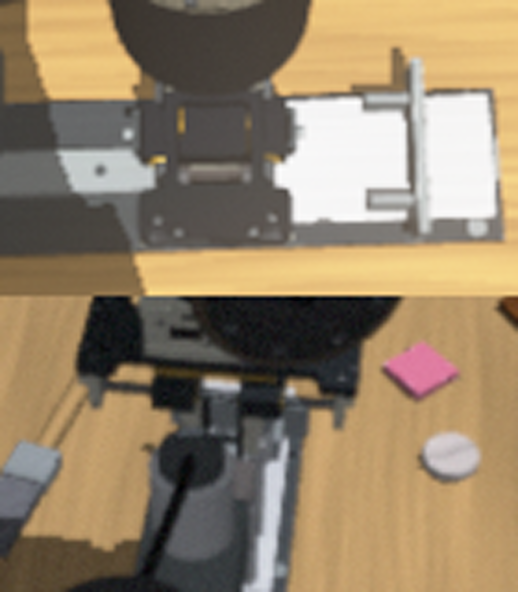

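The view is hidden by the gripper; the fingers are still closing. Once they are shut I'll press at the middle.

Call:
{"name": "apply_moves", "arguments": {"increments": [0.002,0,-0.008,0,0.006,0,0.001,0,-0.008,0,0.003,0,0,0,-0.006,0,0,0,0,0,-0.003,0,0,0,0,0,0,0,0,0]}}

```text
t: 9.2
eef_pos: [0.6124, -0.0346, 0.1441]
ee_rot: [-3.14, -0.018, 3.13]
force: [-0.8, 0.1, -0.3]
width: 0.0004
```

Call:
{"name": "apply_moves", "arguments": {"increments": [0,0,-0.004,0,-0.012,0,0,0,-0.004,0,-0.006,0,0,0,-0.003,0,0,0]}}

```text
t: 9.45
eef_pos: [0.6126, -0.0347, 0.1321]
ee_rot: [-3.14, -0.0, 3.13]
force: [-0.1, -0.5, 0.0]
width: 0.0003
```

Call:
{"name": "apply_moves", "arguments": {"increments": [-0.001,0,-0.004,0,0,0,0,0,-0.004,0,0,0,0,0,-0.004,0,0,0]}}

```text
t: 9.7
eef_pos: [0.6135, -0.0347, 0.1217]
ee_rot: [-3.139, 0.004, 3.131]
force: [-0.3, 0.4, 0.6]
width: 0.0003
```

Run:
```python
from h import *
print(arm.tips_ahead,arm.get_state()['force'])
A=snap('top','t5.png')[150:230,260:400,::-1];B=snap('side','s5.png')[140:220,250:390,::-1]
for c in('top','side'): print(c,[(round(r['conf'],2),np.round(r['box'])) for r in finder.find_in(c,'blank')])
cv2.imwrite('pics/c6.png',cv2.resize(np.vstack([A,B]),None,fx=3.7,fy=3.7,interpolation=2))
```

```text
0.011 [-0.26468739  0.35594684  0.56254428]
top [(0.8, array([448., 279., 475., 312.])), (0.69, array([407., 241., 433., 267.])), (0.64, array([412., 197., 433., 221.]))]
side [(0.69, array([388., 138., 404., 150.])), (0.44, array([358., 154., 375., 169.]))]
```

View pics/c6.png

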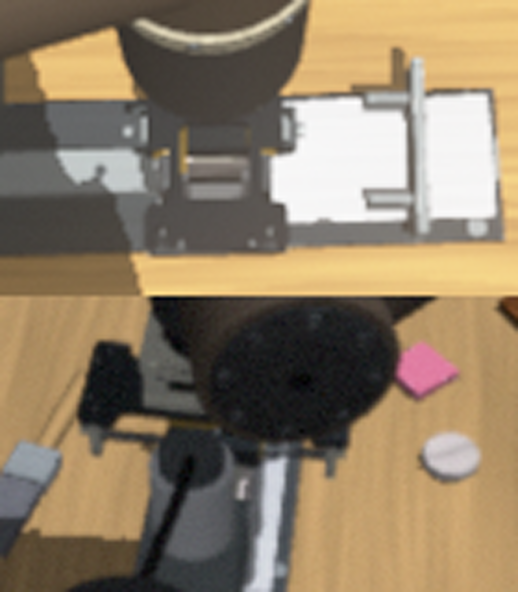

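Call:
{"name": "apply_moves", "arguments": {"increments": [-0.001,0,-0.004,0,0,0,0,0,-0.003,0,0,0]}}

```text
t: 10.07
eef_pos: [0.6132, -0.0348, 0.1159]
ee_rot: [-3.14, 0.006, 3.131]
force: [-0.2, 0.5, 6.5]
width: 0.0002
```

Call:
{"name": "apply_moves", "arguments": {"increments": [-0.001,0,-0.004,0,0,0,0,0,-0.004,0,0,0]}}

```text
t: 10.23
eef_pos: [0.6136, -0.0348, 0.1097]
ee_rot: [-3.14, 0.01, 3.132]
force: [-0.8, 0.6, 6.1]
width: 0.0006
```

Call:
{"name": "apply_moves", "arguments": {"increments": [-0.002,0,-0.004,0,0.008,0,-0.001,0,-0.004,0,0.003,0,0,0,-0.003,0,0,0]}}

```text
t: 10.48
eef_pos: [0.6143, -0.0347, 0.1028]
ee_rot: [-3.139, 0.007, 3.134]
force: [-2.1, 0.9, 23.5]
width: 0.0006
```

Tips are at 92 mm with 23 N, which matches the follower at the bottom of its travel with the new blank. I'll retreat and look.

Call:
{"name": "apply_moves", "arguments": {"increments": [0,0,0.005,0,0,0,0,0,0.02,0,0,0,0,0,0.035,0,0,0,0,0,0.035,0,0,0,0,0,0.02,0,0,0,0,-0.03,0.0,0,0,0,0,-0.04,0,0,0,0,0,-0.04,0,0,0,0,0,-0.04,0,0,0,0,0,-0.04,0,0,0,0,0,-0.04,0,0,0,0]}}

```text
t: 11.4
eef_pos: [0.6112, -0.2647, 0.2233]
ee_rot: [-3.142, 0.004, -3.137]
force: [1.7, 0.1, 0.1]
width: 0.0004
```

Run:
```python
from h import *
a=snap('top','t6.png')[:,:,::-1];A=a[150:230,270:410];B=snap('side','s6.png')[140:220,250:390,::-1]
s=arm.get_state();print(s['eef_pos'],s['ee_rot'])
cv2.imwrite('pics/c7.png',cv2.resize(np.vstack([A,B]),None,fx=3.7,fy=3.7,interpolation=2))
```

```text
[ 0.61039305 -0.26830905  0.22226293] [-3.14092365e+00  2.63430476e-03  3.14010920e+00]
```

View pics/c7.png

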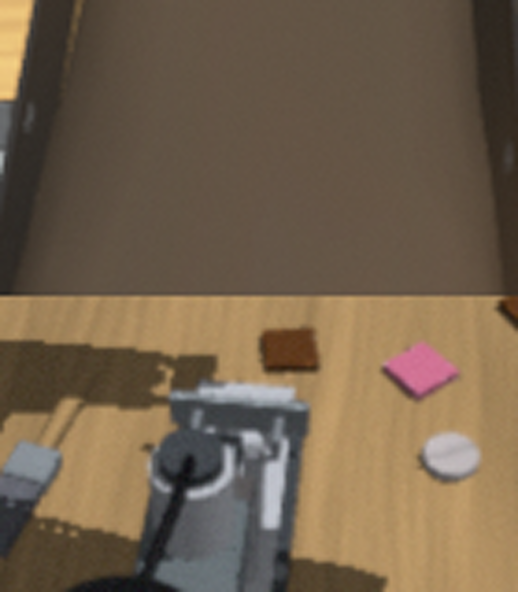

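Call:
{"name": "apply_moves", "arguments": {"increments": [-0.023,-0.033,0,0,0,0,-0.023,-0.033,0,0,0,0,-0.023,-0.033,0,0,0,0,-0.023,-0.033,0,0,0,0,-0.023,-0.033,0,0,0,0,-0.023,-0.033,0,0,0,0,-0.023,-0.033,0,0,0,0]}}

```text
t: 12.08
eef_pos: [0.4463, -0.498, 0.2169]
ee_rot: [3.136, -0.004, -3.137]
force: [0.7, -0.8, -0.4]
width: 0.0006
```

Run:
```python
from h import *
o=cv2.imread('pics/top1.png')[160:215,290:350]
A=snap('top','t7.png')[160:215,290:350,::-1];s0=cv2.imread('pics/side1.png')[165:205,280:340];B=snap('side','s7.png')[165:205,280:340,::-1]
s=arm.get_state();print(s['eef_pos'],s['ee_rot'])
cv2.imwrite('pics/c8.png',cv2.resize(np.vstack([np.hstack([o,A]),np.hstack([s0,B])]),None,fx=6,fy=6,interpolation=2))
g=cv2.cvtColor(A.copy(),6)
print(g[26,2:55]);print(g[0:50,28])
```

```text
[ 0.44368756 -0.5007205   0.21633637] [ 3.13574299 -0.00493858  3.14020756]
[ 78 183 238 213 133 109 118 173 208 208 207 207 197 184 171 147 176 227
 243 243 242 242 242 243 242 243 243 243 243 243 244 244 244 244 221 138
 142 170 187 191 209 208 208 210 185 118 100 132 175 202 183 152 152]
[200 201 200 204 205 208 210 205 202 200 177 118 118 119 121 152 220 243
 242 243 242 242 242 243 243 243 243 243 244 243 243 243 243 243 243 246
 237 192 177 113 108 152 152 153 153 152 151 152 154 154]
```

View pics/c8.png

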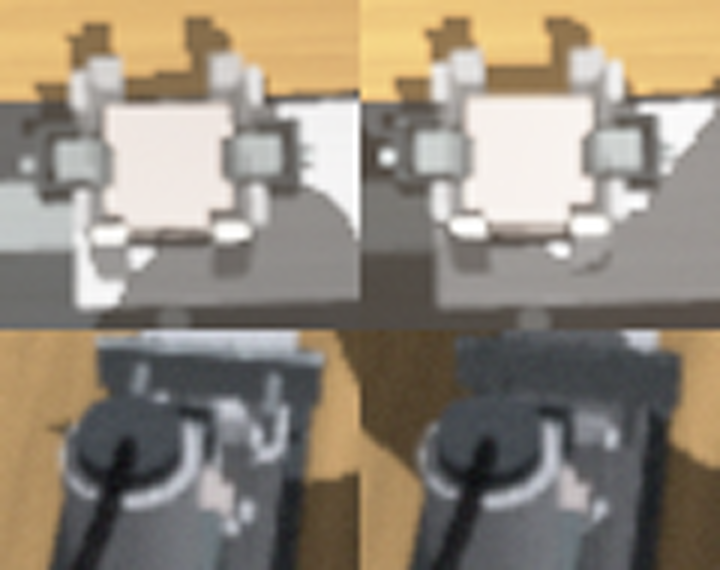

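Both catches are back at their starting pixels with a white face under them, so the blank is latched. Next is the push plate.

Call:
{"name": "apply_moves", "arguments": {"increments": [0.019,0.032,0,0,0,0,0.019,0.032,0,0,0,0,0.019,0.032,0,0,0,0,0.019,0.032,0,0,0,0,0.019,0.032,0,0,0,0,0.019,0.032,0,0,0,0,0.019,0.032,0,0,0,0,0.019,0.032,0,0,0,0,0.014,0.025,0,0,0,0,0,0,0,0,0,0,0,0,0,0,0,0]}}

```text
t: 13.1
eef_pos: [0.6083, -0.2037, 0.2093]
ee_rot: [3.128, -0.016, 3.129]
force: [0.3, -0.1, -0.2]
width: 0.0004
```

Call:
{"name": "apply_moves", "arguments": {"increments": [0.002,-0.006,-0.03,-0.013,-0.016,0,0,0,-0.03,0,0,0,0,0,-0.03,0,0,0,0,0,-0.015,0,0,0,0,0,-0.003,0,0,0]}}

```text
t: 13.52
eef_pos: [0.6098, -0.2096, 0.0995]
ee_rot: [3.141, 0.005, 3.129]
force: [-0.1, -0.6, 0.7]
width: 0.0006
```

Call:
{"name": "apply_moves", "arguments": {"increments": [0.001,0,-0.018,0,0.005,0,0,0,-0.012,0,0,0,0,0,-0.006,0,0,0,0,0,-0.003,0,0,0]}}

```text
t: 13.85
eef_pos: [0.6097, -0.2116, 0.0596]
ee_rot: [-3.142, -0.001, 3.127]
force: [0.7, 0.1, 0.1]
width: 0.0004
```

Call:
{"name": "apply_moves", "arguments": {"increments": [0.001,0.008,-0.003,0,0,0,0,0.008,-0.002,0,0,0,0,0.006,0,0,0,0]}}

```text
t: 14.1
eef_pos: [0.6112, -0.1896, 0.0554]
ee_rot: [-3.141, 0.001, 3.124]
force: [-0.0, 0.2, 0.5]
width: 0.0007
```

Call:
{"name": "apply_moves", "arguments": {"increments": [0,0.008,0,0,0,0,0,0.008,0,0,0,0,0,0.008,0,0,0,0,0,0.008,0,0,0,0]}}

```text
t: 14.43
eef_pos: [0.6114, -0.1548, 0.0571]
ee_rot: [-3.14, 0.002, 3.125]
force: [0.5, -2.9, -2.8]
width: 0.0003
```

Call:
{"name": "apply_moves", "arguments": {"increments": [0,0.01,0,0,0,0,0,0.01,0,0,0,0,0,0.01,-0.001,0,0,0,0,0.01,0,0,0,0,0,0.01,-0.001,0,0,0,0,0.01,0,0,0,0]}}

```text
t: 14.93
eef_pos: [0.6116, -0.0884, 0.0564]
ee_rot: [-3.139, 0.004, 3.126]
force: [-0.1, -3.2, -2.5]
width: 0.0007
```

Call:
{"name": "apply_moves", "arguments": {"increments": [0,0.01,0,0,0,0,0.001,0.01,-0.001,0,0,0,0,0.008,0,0,0,0,0,0.006,0,0,0,0,0,0.005,0,0,0,0]}}

```text
t: 15.35
eef_pos: [0.6125, -0.0434, 0.0554]
ee_rot: [-3.139, 0.004, 3.128]
force: [-0.3, -3.0, 1.4]
width: 0.0001
```

Call:
{"name": "apply_moves", "arguments": {"increments": [0,0.004,0,0,0,0,0,0.004,0,0,0,0,0,0.003,0,0,0,0]}}

```text
t: 15.6
eef_pos: [0.6122, -0.0348, 0.0555]
ee_rot: [-3.134, 0.002, 3.129]
force: [7.1, -35.8, -4.9]
width: 0.0002
```

The stop is hit at 36 N, with the TCP at y = -0.035 as expected. I'll back off and lift clear.

Call:
{"name": "apply_moves", "arguments": {"increments": [0,-0.01,0,0,0,0,0,-0.02,0,0,0,0,0,-0.025,0,0,0,0,0,-0.02,0.01,0,0,0,0,-0.02,0.03,0,0,0,0,-0.02,0.035,0,0,0,0,-0.02,0.035,0,0,0,0,-0.02,0.035,0,0,0,-0.02,-0.035,0,0,0,0,-0.02,-0.035,0,0,0,0,-0.02,-0.035,0,0,0,0,-0.02,-0.035,0,0,0,0,-0.02,-0.035,0,0,0,0,-0.02,-0.035,0,0,0,0,-0.02,-0.035,0,0,0,0,-0.02,-0.035,0,0,0,0,-0.01,-0.02,0,0,0,0]}}

```text
t: 17.02
eef_pos: [0.4397, -0.5026, 0.2089]
ee_rot: [-3.134, 0.017, 3.136]
force: [1.7, 0.3, 0.7]
width: 0.0005
```

Run:
```python
from h import *
a=snap('top','t8.png');snap('side','s8.png');s=arm.get_state();print(s['eef_pos'],s['force'])
for n,z in(('mouth',.1),('push_plate',.051)): print(n,[(round(r['conf'],2),atz('top',r['point'],z).round(4)) for r in finder.landmark_of('top',n)[:2]])
A=a[150:225,210:350,::-1];B=cv2.imread('pics/s8.png')[160:235,240:380]
cv2.imwrite('pics/c9.png',cv2.resize(np.vstack([A,B]),None,fx=3.9,fy=3.9,interpolation=2))
```

```text
[ 0.43970095 -0.50287571  0.20841355] [ 0.93615169  0.84180173 -0.38988897]
mouth [(0.81, array([0.6172, 0.1214, 0.1   ]))]
push_plate [(0.59, array([ 0.6075, -0.0159,  0.051 ])), (0.19, array([ 0.42  , -0.1866,  0.051 ]))]
```

View pics/c9.png

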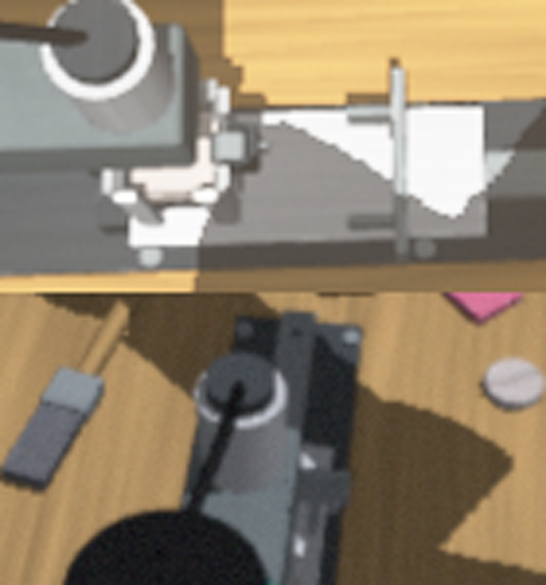

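Run:
```python
from h import *
for p in((404,62),(408,255)): print(atz('top',[210+p[0]/3.9,150+p[1]/3.9],.068).round(4))
a=cv2.imread('pics/top1.png');b=cv2.imread('pics/t8.png')
for n in('roundel','strip','rubbing_brick','spanner','dust_brush'):
    print(n,[np.round(atz('top',r['point'],0)[:2],3) for r in finder.landmark_of('top',n)[:1]])
arm.job_done()
```

```text
[ 0.6737 -0.0263  0.068 ]
[ 0.5491 -0.0256  0.068 ]
roundel [array([ 0.417, -0.182])]
strip [array([0.445, 0.087])]
rubbing_brick [array([0.475, 0.329])]
spanner [array([ 0.64 , -0.408])]
dust_brush [array([ 0.772, -0.142])]
the job is handed in; nothing more can be done
```

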